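# Wipe the extension gauge's scale, then draw its sprung rod to the mark and hold

### The job

Wipe the white scale strip of the extension gauge with the felt block: one gentle, steady pressing stroke along the strip from its end beside the blue grip to its outer end, with the block's length along the strip, then stand the block upright on the bench again, off the gauge. Then take the blue grip and pull the sprung rod out until its pointer stands level with the white line of the red marker, without running past it, and finish while still holding it there: do not let go. Leave the beaker, the sample bottle and the vial alone.

Things in the scene. Friction and masses are not known exactly. Their poses are not given: they have to be found in the camera images.
- gauge: Extension gauge, fixed to the bench: green base plate 14 mm thick, lying barrel with a rod that pulls out along the gauge's +y. Origin at bench level below the rod's axis; the base spans x -117 to +47, y -165 to +175 mm from it. Barrel and saddles: x -22 to +22, y -157 to -4 mm, top 59 mm above the bench.
- strip_mid (a point): middle of the white scale strip's top face, at x = -70, y = +100 mm of the gauge, 22 mm above the bench; the strip is 40 mm wide (gauge x) and 130 mm long (gauge y). Its end beside the blue grip is at -y, its outer end at +y. Axes as the gauge's.
- rod (a joint): how far the rod is pulled out, m: 0 = fully in (start), 0.13 = end of travel. An inner spring pulls it back with about 5 N at 0, rising 60 N/m (about 11 N at 0.1).
- rod_grip (a point): the place to hold on the upright blue grip plate on the rod's end: 90 mm above the bench; the plate is 12 mm thick along the pull (gauge y), 24 mm wide (gauge x), its top 108 mm above the bench, free all round down to 60 mm. With the rod in, it lies at x = 0, y = +10 mm of the gauge. Axes as the gauge's.
- pointer_tip (a point): tip of the black pointer that goes with the rod and reaches across the strip towards gauge -x; at x = -100 mm of the gauge, level with the grip in y, 38 mm above the bench (pointer underside 36 mm). When the rod is in, it lies 25 mm short of the strip's end.
- mark_line (a point): middle of the white line across the top of the fixed red marker (12 x 24 x 18 mm) on the base's front edge, 32 mm above the bench; same axes as the gauge. The pointer is on the mark when both have the same y in the gauge's frame; this needs 60 to 105 mm of pull.
- block_center (a point): centre of the felt wiping block standing loose on the bench: 70 mm high, 34 wide (its x), 56 long (its y), 0.13 kg. Wooden grip ridge on top, 24 mm (x) x 44 mm (y), 32 to 70 mm above the underside. The felt sole (52 mm long) is sprung: it yields up to 8 mm with 2.4 N at first, then 0.8 N more per mm; lowered 4 mm past first touch it presses with 5.6 N.
- block: the same block; origin at the centre of its underside with the sole relaxed, z up
- beaker_center (a point): centre of a small clear beaker, 46 mm across, 56 mm high; leave alone
- bottle_center (a point): centre of a white sample bottle with black cap, 42 mm across, 93 mm high; leave alone
- vial_center (a point): centre of a small glass vial with white cap, 29 mm across, 78 mm high; leave alone
Mind the look-alikes: they are no part of the job. Leave any yellow look-alike of the block alone.

How it is judged:
By the outcome, as a careful person would: the job done as asked, in the order asked, and still so for the second after the job is handed in, while the arm keeps its last pose, push and grip.
It also fails if it takes over 72 s, if anything falls off the work surface, if the arm or the gripper's body presses on something with over 40 N, if the wrist force passes 120 N, or if a joint passes its speed limit or range.

### The arm

A 7-joint arm with a two-finger parallel gripper is mounted at the origin on a cart in front of the work surface, level with it; the furniture and walls round the work are solid. World frame = base frame: x ahead of the robot, y to its left, z up, the work surface at z = 0. Lengths are in m, angles in rad, forces in N, time in s.
With the tool pointing down it reaches from about 0.425 to 0.875 m from the base axis. Payload 8.4 kg.
Tool frame: the origin (TCP) lies midway between the tips of the shut fingers; the grasp point (between the pads) lies 19 mm behind it; z points along the fingers, y is the direction in which the jaws open and shut (so a half turn about z gives the same grasp; the last joint's range is limited). The gripper opens to 85 mm and grips with 20 to 120 N. Pads are 22 mm wide; open, the fingers measure 114 mm over their backs; the gripper's body (76 mm by 85 mm) begins 54 mm behind the grasp point. The pads swing forward as they close: fully open they stand 13 mm farther back than shut.
Start: joints at [1.026, 0.333, 0.04, 1.465, -0.013, 1.343, -0.059], TCP at [0.28, -0.586, 0.231] pointing down, gripper open.
Joint ranges: [-2.58, 2.58], [-0.38, 2.09], [-1.3, 1.39], [0.25, 2.4], [-1.5, 4.64], [0.08, 2.09], [-2.65, 2.65]. Speed limits (rad/s): [2.22, 2.22, 2.79, 2.79, 3.14, 3.14, 3.14].

### API

Orientations are given as a rotation vector (axis times angle).
In Python, from plant import * gives the robot as it stands.
- The arm moves only by the tool play_rows, never from a script. Its argument "plan" is a list of rows, each a list of 3 entries, a list of its own where there are three numbers: the shift along the tool's x, y, z in mm, then the turn, a rotation vector about the tool's x, y, z in degrees, then the opening in per cent of the stroke, from 0 (shut) to 100 (fully open). A call has 1 to 20 rows; each row is the pose to reach, as a shift and turn from the pose commanded when the call began, along the tool's axes at that moment; what a row does not reach only later rows make up. A row lasts 1/8 s, in which the tool goes at most 62.5 mm and 10.7 degrees, less where a joint would pass 70% of its speed; a pose out of reach is approached as far as the arm can. A call with a gripper value outside its range is refused whole. The fingers move at their own pace and stop on an object; the grip force is fixed at half the most. Time passes only in rows, so rows that repeat a pose let the fingers close. It gives the time, the measured TCP pose, the force and the opening at its end, in the units of the state.
- state(): the state, without advancing time (a new reading comes with each control period).
- snapshot(name): name is "scene" or "side" or "wrist"; returns (picture, depth): 400x640x3 uint8, red, green, blue; 400x640 float32, m along the optical axis (not along the pixel's ray), 0 where there is no reading.
- camera_info(name): a dict with "mtx" (3x3 intrinsics, pixels), "eye" and "orientation" of the camera in the world. Camera axes: x right, y down, z forward; pixel columns grow to the right and rows downward; lengths in m; the calibration is good to about 2 mm. A picture is of the moment at which its call begins: read the wrist's pose just before it. camera_info takes no time and is no camera call; for the wrist camera it gives the pose at the moment of the call.
- close_job(): hands the job in, once; it reports no verdict.
The state is a dict: "time_s": time; "qpos": joint angles; "joint_velocities": joint speeds; "joint_torque": joint torques, N m; "position": TCP position; "tool_rot": TCP orientation; "ft_force": force on the tool from outside, world axes, zero at the start; "wrist_torque": the same for the moment, N m; "width": opening from 0.0 (shut) to 1.0 (fully open).
Only numpy, scipy, OpenCV 4.12 (cv2) and the standard library are available. Lean on these libraries where they do the work, as an engineer would, in place of code of your own. Each camera call takes 0.05 s, during which the arm holds its last target.

## Working session

There is one attempt and no reset: what is moved stays moved. The work goes in short steps, Python scripts to look and compute and a tool call to move; the robot and the scene stay as the last step left them, time stands still between calls to the robot, and variables do not carry over. Pictures are saved under pics/ and viewed, and the job is handed in when it is done.

Besides the shell and the picture viewer there is one more tool, called after "Call:" as a command line: name --argument value ..., lists and objects as JSON in quotes. play_rows: Moves the arm, as the interface text tells. Its arguments: {"type":"object","properties":{"plan":{"type":"array"}},"required":["plan"]}

```bash
ls; mkdir -p pics; python3 - <<'E'
from plant import *
import cv2,numpy as np
s=state();print(s)
for n in ["scene","side","wrist"]:
    i=camera_info(n);print(n,i)
    p,d=snapshot(n);cv2.imwrite(f"pics/{n}0.png",p[:,:,::-1]);np.savez(f"pics/{n}0.npz",p=p,d=d,mtx=i['mtx'],eye=i['eye'],o=i['orientation'])
E
```

```text
pics
{'time_s': 0.0, 'qpos': array([ 1.02583402,  0.33388833,  0.03986781,  1.46626781, -0.01337788,
        1.3432988 , -0.05849749]), 'joint_velocities': array([-0.00160812,  0.00121147, -0.0013692 , -0.00013555, -0.00075364,
        0.00034632,  0.00111406]), 'joint_torque': array([-1.25744722e-03, -6.58550763e+01,  1.36500590e+00, -4.05573714e+01,
        1.66080304e-02,  1.26063553e-02,  4.04486684e-05]), 'position': array([ 0.28001975, -0.58608828,  0.23043747]), 'tool_rot': array([-3.06239914e+00, -6.94075929e-01,  7.47264237e-04]), 'ft_force': array([-0.10165119,  0.08738471,  0.09997049]), 'wrist_torque': array([-0.00470655,  0.01985578, -0.02176552]), 'width': 1.0022042757270313}
scene {'mtx': array([[492.94875424,   0.        , 321.46212712],
       [  0.        , 492.94875424, 196.604156  ],
       [  0.        ,   0.        ,   1.        ]]), 'eye': array([-0.00674646, -1.25347577,  1.06725893]), 'orientation': array([-2.18671841,  0.5618049 , -0.29663136])}
side {'mtx': array([[483.98179193,   0.        , 322.03675515],
       [  0.        , 483.98179193, 203.06342969],
       [  0.        ,   0.        ,   1.        ]]), 'eye': array([0.0892866 , 0.87715719, 0.88824774]), 'orientation': array([-0.61684589,  2.547494  , -1.34402425])}
wrist {'mtx': array([[316.88326969,   0.        , 321.36141048],
       [  0.        , 316.88326969, 198.27937776],
       [  0.        ,   0.        ,   1.        ]]), 'eye': array([ 0.34542915, -0.55479347,  0.37269136]), 'orientation': array([ 2.44492034, -1.54175502, -0.22613765])}
```

View pics/scene0.png

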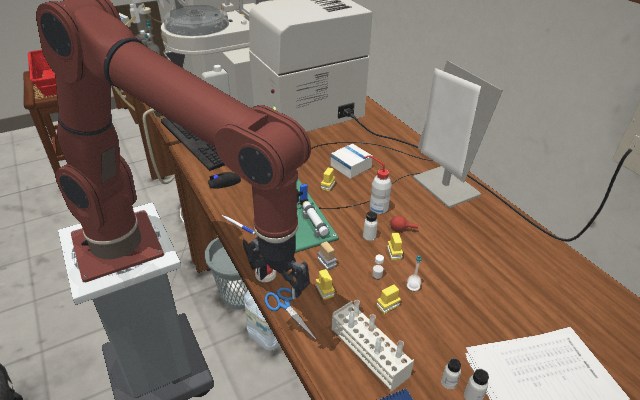

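View pics/side0.png

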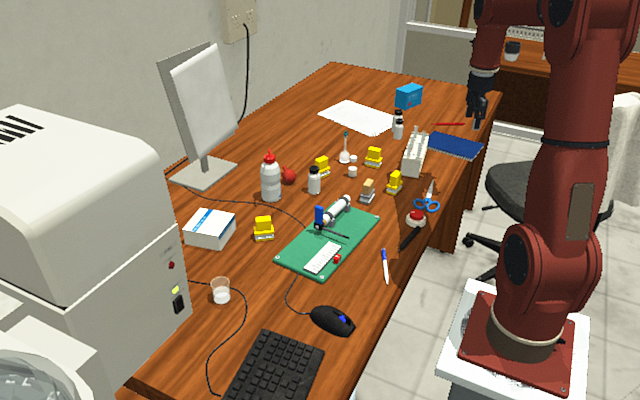

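View pics/wrist0.png

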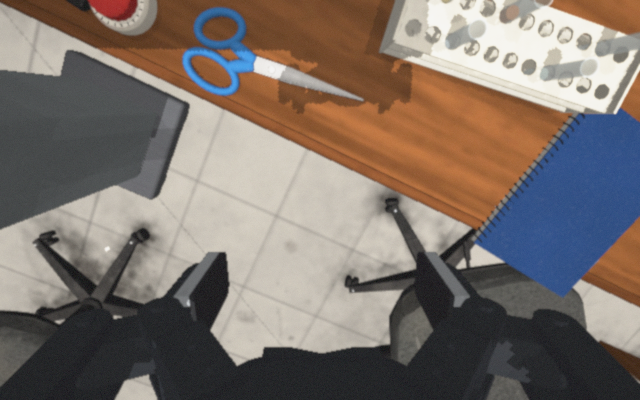

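Side view: green gauge base around (327,240), blue grip (319,215), strip (322,258), red marker (336,258), wooden-topped block (368,188). Yellow ones are decoys.

```bash
cat > h.py <<'E'
import numpy as np,cv2
from scipy.spatial.transform import Rotation as R
def load(n):
    return dict(np.load(f"pics/{n}.npz"))
def take(n,name):
    from plant import snapshot,camera_info
    i=camera_info(n);p,d=snapshot(n)
    cv2.imwrite(f"pics/{name}.png",p[:,:,::-1]);np.savez(f"pics/{name}.npz",p=p,d=d,mtx=i['mtx'],eye=i['eye'],o=i['orientation'])
    return load(name)
def ray(c,uv):
    uv=np.atleast_2d(np.asarray(uv,float));r=np.c_[uv,np.ones(len(uv))]@np.linalg.inv(c['mtx']).T
    return r@R.from_rotvec(c['o']).as_matrix().T
def plane(c,uv,z):
    r=ray(c,uv);return c['eye']+r*((z-c['eye'][2])/r[:,2])[:,None]
def dep(c,uv):
    uv=np.atleast_2d(uv);r=ray(c,uv);d=c['d'][uv[:,1].astype(int),uv[:,0].astype(int)];return c['eye']+r*d[:,None]
def proj(c,P):
    q=(np.atleast_2d(P)-c['eye'])@R.from_rotvec(c['o']).as_matrix();q=q@c['mtx'].T;return q[:,:2]/q[:,2:]
def big(m):
    n,l,s,_=cv2.connectedComponentsWithStats(m.astype(np.uint8));k=1+np.argmax(s[1:,4]);return l==k
def hsv(c): return cv2.cvtColor(c['p'],cv2.COLOR_RGB2HSV).astype(int)
def crop(name,x0,y0,x1,y1,k):
    im=cv2.imread(f"pics/{name}.png")[y0:y1,x0:x1];cv2.imwrite(f"pics/{name}_c.png",cv2.resize(im,None,fx=k,fy=k,interpolation=cv2.INTER_CUBIC))
E
python3 - <<'E'
from h import *
crop("side0",265,140,425,285,5)
c=load("side0");h=hsv(c)
print(np.round(dep(c,[[327,240],[300,255],[380,230],[368,185]]),3))
m=big((h[...,0]>65)&(h[...,0]<90)&(h[...,1]>100));ys,xs=np.nonzero(m);print(m.sum())
P=plane(c,np.c_[xs,ys],0.014)[:,:2]
hull=cv2.convexHull(P.astype(np.float32)*1000)
print(cv2.minAreaRect(hull),np.round(cv2.boxPoints(cv2.minAreaRect(hull))))
E
```

```text
[[ 0.546 -0.108  0.01 ]
 [ 0.582 -0.012  0.011]
 [ 0.434 -0.244 -0.006]
 [ 0.523 -0.352  0.067]]
3065
((543.4969482421875, -115.47990417480469), (340.9179992675781, 165.02517700195312), 84.94639587402344) [[ 446. -278.]
 [ 611. -293.]
 [ 641.   47.]
 [ 476.   62.]]
```

View pics/side0_c.png

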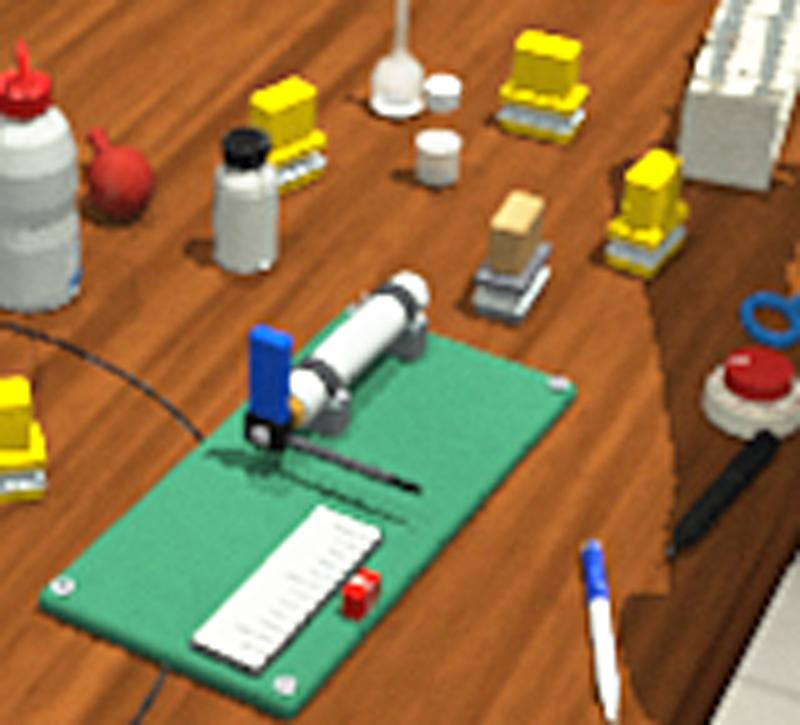

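```bash
python3 - <<'E'
from h import *
H,W=400,640
uu,vv=np.meshgrid(np.arange(W),np.arange(H));uv=np.c_[uu.ravel(),vv.ravel()]
for n in ["side0","scene0"]:
    c=load(n);P=dep(c,uv)
    m=(abs(P[:,0]-.523)<.06)&(abs(P[:,1]+.355)<.06)&(P[:,2]>.063)&(P[:,2]<.085)
    Q=P[m];print(n,len(Q),Q.mean(0),Q.min(0),Q.max(0))
    m=m.reshape(H,W);ys,xs=np.nonzero(m)
    r=cv2.minAreaRect((plane(c,np.c_[xs,ys],.07)[:,:2]*1000).astype(np.float32));print(r)
c=load("side0");h=hsv(c)
m=((h[...,0]<6)|(h[...,0]>174))&(h[...,1]>150)&(abs(uu-337)<10)&(abs(vv-258)<10)
ys,xs=np.nonzero(m);print(xs.min(),xs.max(),ys.min(),ys.max())
o=np.array([.5779,-.1235]);a=np.radians(-5.05);G=np.array([[np.cos(a),np.sin(a)],[-np.sin(a),np.cos(a)]])
# white line of marker: bright pixels inside red
s=c['p'][250:266,328:346].astype(int);print(s[...,1])
print(np.round((plane(c,[[337,255],[338,256]],.032)[:,:2]-o)@G.T*1000,1))
P=plane(c,np.c_[xs,ys],.032);q=(P[:,:2]-o)@G.T;print(q.min(0),q.max(0),q.mean(0))
crop("scene0",240,160,430,330,4)
crop("side0",326,246,350,270,25)
E
```

```text
side0 56 [ 0.52656239 -0.36642966  0.06636647] [ 0.51525989 -0.39084651  0.06311681] [ 0.53817836 -0.34398304  0.07093793]
((524.8991088867188, -360.5617980957031), (23.107215881347656, 47.86723709106445), 2.9764156341552734)
scene0 100 [ 0.52600326 -0.37735257  0.06896367] [ 0.51398162 -0.39892784  0.06301422] [ 0.54066167 -0.35005562  0.07641601]
((525.9310302734375, -378.75140380859375), (50.89896774291992, 26.9173583984375), 84.45702362060547)
334 340 254 263
[[254 254 250 231 237 247 255 255 253 198  95  91 162 190 185 183 183 180]
 [250 247 254 255 242 240 253 255 253 124  76 161 196 188 184 182 179 181]
 [249 229 235 246 255 255 255 225 132  83 150 199 188 186 184 183 180 183]
 [254 254 241 240 250 255 255 160  63  89 153 192 195 187 186 180 185 184]
 [241 250 251 255 255 217 124  73  45  32  80 132 153 174 187 179 184 186]
 [246 247 244 248 255 195  85 161 212 152  45  12  55 150 190 184 179 174]
 [251 255 255 242 142  75  79 179 239 201 132  86  50 152 192 183 177 158]
 [243 251 255 201  94  70  34  24  28  79 145 111  44 148 192 177 163 123]
 [255 255 176  70  96  93  22  38  37  29  60  57  59 150 179 164 133  85]
 [255 221  72 103 145 112   5  26  38  23  59  59  96 162 160 134  93  64]
 [177  75 110 171 185 106   5  17  16  15  62  86 126 165 134 100  70  64]
 [ 92 106 163 183 147  87   5  17  19  10  69 125 146 138  97  66  62  78]
 [ 92 157 189 170 117  57   4   8   5  24 101 152 139 110  70  65  79  88]
 [157 191 182 184 172 112  61  53  25  83 136 143 111  69  68  87  89  91]
 [192 184 182 184 185 169 149 140 113 139 144 116  67  61  78  82  85  88]
 [182 181 182 181 183 187 190 184 160 134 122  75  62  79  84  81  85  93]]
[[-102.8   77. ]
 [-107.2   79.1]]
[-0.11705629  0.07198923] [-0.09850856  0.10630512] [-0.10905106  0.08983899]
```

View pics/side0_c.png

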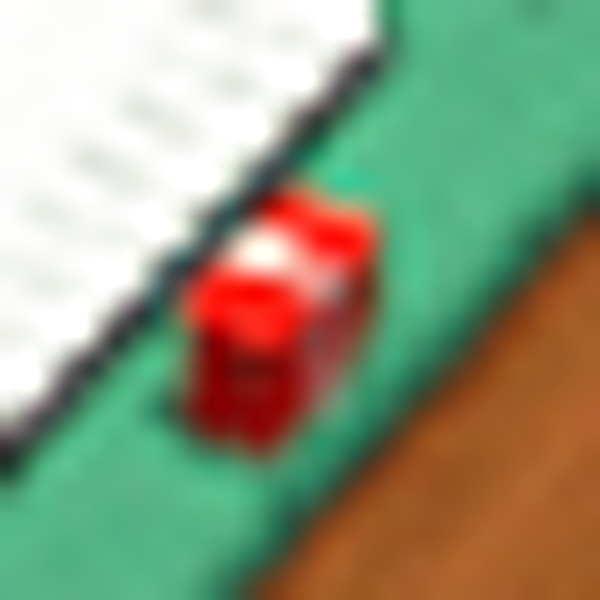

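View pics/scene0_c.png

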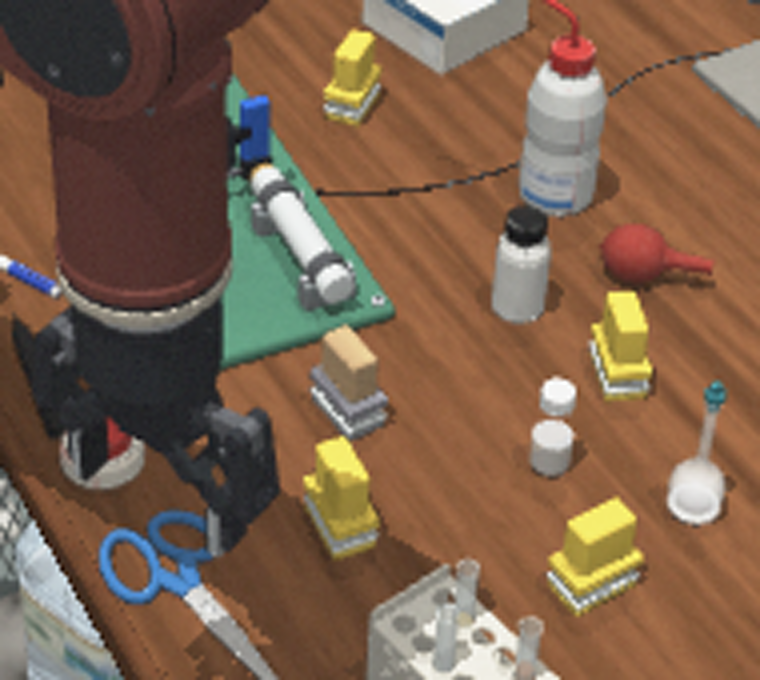

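```bash
python3 - <<'E'
from h import *
T=R.from_rotvec([-3.06239914e+00, -6.94075929e-01,  7.47264237e-04]).as_matrix();print(T.round(3))
c=load("wrist0");p=np.array([0.28001975, -0.58608828,  0.23043747])
print(T.T@(c['eye']-p), (T.T@R.from_rotvec(c['o']).as_matrix()).round(3))
tgt=np.array([.526,-.37,.16]);print(T.T@(tgt-p)*1000)
E
```

```text
[[ 0.902  0.431 -0.001]
 [ 0.431 -0.902  0.001]
 [-0.    -0.002 -1.   ]]
[ 0.07249226 -0.00026247 -0.14226288] [[-0.    -0.959 -0.284]
 [ 1.    -0.    -0.001]
 [ 0.    -0.284  0.959]]
[315.11779201 -88.80833697  70.53879617]
```

Call:
play_rows --plan '[[[40,-11,5],[0,0,-8],100],[[80,-22,10],[0,0,-16],100],[[120,-33,15],[0,0,-24],100],[[160,-44,20],[0,0,-32],100],[[200,-55,25],[0,0,-40],100],[[240,-66,30],[0,0,-48],100],[[280,-78,30],[0,0,-56],100],[[315,-89,30],[0,0,-64],100],[[315,-89,30],[0,0,-64],100],[[315,-89,30],[0,0,-64],100],[[315,-89,30],[0,0,-64],100]]'

```text
time_s: 1.52
position: [0.5251, -0.3716, 0.2012]
tool_rot: [-2.233, -2.209, 0.001]
ft_force: [0.3, -0.1, 0.5]
width: 0.998
```

```bash
python3 - <<'E'
from h import *
from plant import *
s=state();print(s['time_s'],s['position'],R.from_rotvec(s['tool_rot']).as_matrix().round(3),s['qpos'],s['ft_force'])
take("wrist","w1")
E
```

```text
1.525 [ 0.52506325 -0.37157786  0.2012105 ] [[ 0.011  1.    -0.001]
 [ 1.    -0.011 -0.   ]
 [-0.    -0.001 -1.   ]] [ 0.75403447  0.35182134 -0.26702226  1.51009782  0.09532838  1.29273502
  0.46573847] [ 0.26297864 -0.12437114  0.50967827]
```

View pics/w1.png

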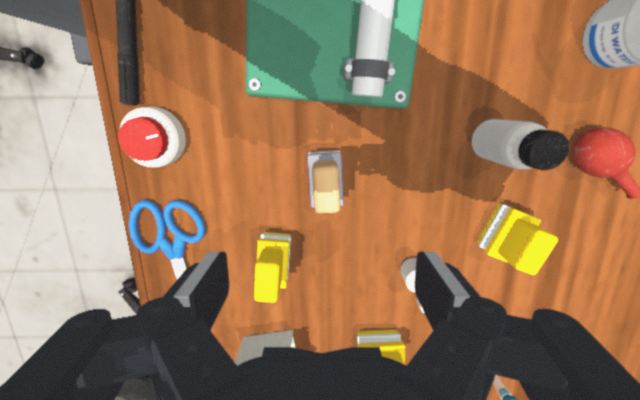

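Wood ridge top at about (327,202), shaded end face (327,175), lower lilac body from (308,150); yellow decoy at (272,265), vial at (410,270).

```bash
python3 - <<'E'
from h import *
c=load("w1");h=hsv(c)
print(h[155:218:4,326]); 
crop("w1",290,135,365,225,6)
from itertools import product
m=np.zeros((400,640),bool);sub=np.s_[140:225,295:355]
hh=h[sub];t=(hh[...,2]>200)&(hh[...,0]>12)&(hh[...,0]<30)&(hh[...,1]>50)
m[sub]=t;m=big(m);ys,xs=np.nonzero(m);print(xs.min(),xs.max(),ys.min(),ys.max(),m.sum())
# pixel corner aware
pts=np.r_[[[x+a,y+b] for x,y in zip(xs,ys) for a in(-.5,.5) for b in (-.5,.5)]]
r=cv2.minAreaRect((plane(c,pts,.07)[:,:2]*1000).astype(np.float32));print(r)
E
```

```text
[[135  12 131]
 [  0  17 135]
 [ 17 105 139]
 [ 16 106 188]
 [ 17 105 224]
 [ 18 106 224]
 [ 18 104 223]
 [ 18 106 224]
 [ 18 104 221]
 [ 19 103 228]
 [ 27  58 247]
 [ 27  57 247]
 [ 27  59 247]
 [ 27  60 247]
 [ 23  81 246]
 [ 12 162 201]]
313 341 168 218 1120
((528.8024291992188, -375.33953857421875), (25.123546600341797, 47.59859848022461), 6.239388942718506)
```

View pics/w1_c.png

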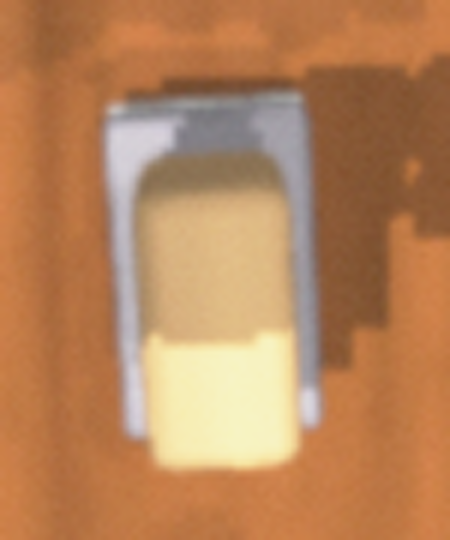

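```bash
python3 - <<'E'
from h import *
c=load("w1");h=hsv(c)
L=[];Rr=[]
for y in range(172,208):
    row=h[y,305:350];g=np.nonzero((row[:,2]>195)&(row[:,0]>13)&(row[:,0]<32)&(row[:,1]>45))[0]+305
    L.append([g.min()-.5,y]);Rr.append([g.max()+.5,y])
for E in (L,Rr):
    P=plane(c,E,.07)[:,:2]*1000;k=np.polyfit(P[:,1],P[:,0],1);print("yaw",-np.degrees(np.arctan(k[0])),"x at y=-375",np.polyval(k,-375))
print(c['p'][160:178,326].astype(int)[:,:].tolist());print(c['p'][205:220,326].tolist())
print(plane(c,[[326,169.5],[326,213.2]],.07)*1000)
# body left/bottom corner at z~?
E
```

```text
yaw -4.237736892942137 x at y=-375 518.3049663533194
yaw 4.748362351111059 x at y=-375 540.451454294681
[[135, 119, 104], [139, 114, 87], [136, 111, 80], [139, 114, 82], [140, 113, 84], [149, 122, 89], [165, 135, 97], [188, 152, 110], [206, 167, 120], [215, 176, 124], [219, 180, 128], [224, 185, 132], [225, 189, 135], [224, 187, 131], [225, 186, 134], [224, 186, 131], [224, 188, 134], [224, 187, 134]]
[[247, 242, 192], [247, 242, 189], [247, 241, 189], [247, 241, 191], [247, 240, 187], [247, 238, 184], [246, 229, 168], [237, 201, 141], [207, 146, 94], [199, 126, 74], [201, 126, 73], [200, 126, 71], [201, 125, 74], [201, 126, 72], [195, 122, 69]]
[[ 529.19167731 -353.60316535   70.        ]
 [ 528.90569989 -394.08059494   70.        ]]
```

```bash
python3 - <<'E'
from h import *
c=load("w1");h=hsv(c)
def fit(y0,y1,z,cond,xr):
    L=[];Rr=[]
    for y in range(y0,y1):
        row=h[y,xr[0]:xr[1]];g=cond(row)
        n,l,s,_=cv2.connectedComponentsWithStats(g.astype(np.uint8)[None]);k=1+np.argmax(s[1:,4]);g=np.nonzero(l[0]==k)[0]+xr[0]
        L.append([g.min()-.5,y]);Rr.append([g.max()+.5,y])
    print(np.array(L)[::5,0],np.array(Rr)[::5,0])
    for E in (L,Rr):
        P=plane(c,E,z)[:,:2]*1000;k=np.polyfit(P[:,1],P[:,0],1);print("yaw",-np.degrees(np.arctan(k[0])),"x at y=-375",np.polyval(k,-375))
fit(172,209,.07,lambda r:(r[:,2]>195)&(r[:,1]>45)&(r[:,1]<140),(305,350))
fit(157,200,.028,lambda r:(r[:,1]<130),(300,350))
E
```

```text
[314.5 314.5 315.5 315.5 313.5 313.5 313.5 313.5] [337.5 337.5 337.5 337.5 338.5 339.5 339.5 340.5]
yaw -3.9866489947816928 x at y=-375 518.326500633154
yaw 5.270279128519411 x at y=-375 540.536788943113
[305.5 306.5 306.5 306.5 307.5 307.5 308.5 308.5 309.5] [342.5 342.5 342.5 342.5 342.5 343.5 343.5 343.5 343.5]
yaw 3.0450126586513275 x at y=-375 510.9577481912658
yaw 2.416575566739486 x at y=-375 547.0550333252121
```

```bash
python3 - <<'E'
from h import *
c=load("w1")
print("yellow front top/ base",plane(c,[[275,235],[290,245]],.03)*1000,plane(c,[[268,280]],.07)*1000, "vial", plane(c,[[408,262]],.07)*1000,"bottle",plane(c,[[540,150]],.093)*1000)
E
```

```text
yellow front top/ base [[ 474.66365052 -432.02137148   30.        ]
 [ 490.22810581 -443.82704182   30.        ]] [[ 471.93243458 -462.28079388   70.        ]] vial [[ 606.9257568  -444.23273558   70.        ]] bottle [[ 697.53355392 -335.25583497   93.        ]]
```

Call:
play_rows --plan '[[[-1,2,20],[0,0,-2],70],[[-2,4,40],[0,0,-3.3],70],[[-2,4,60],[0,0,-3.3],70],[[-2,4,80],[0,0,-3.3],70],[[-2,4,80],[0,0,-3.3],70],[[-2,4,80],[0,0,-3.3],70]]'

```text
time_s: 2.33
position: [0.5304, -0.3725, 0.1218]
tool_rot: [2.165, 2.275, 0.0]
ft_force: [-0.4, -0.7, 0.4]
width: 0.703
```

```bash
python3 - <<'E'
from h import *
from plant import *
s=state();print(s['time_s'],s['position'],R.from_rotvec(s['tool_rot']).as_matrix().round(3),s['qpos'],s['ft_force'])
take("wrist","w2")
E
```

```text
2.325 [ 0.53039083 -0.37248045  0.12178074] [[-0.05   0.999  0.001]
 [ 0.999  0.05  -0.   ]
 [-0.     0.001 -1.   ]] [ 0.75422224  0.41972525 -0.27229205  1.58716244  0.1203306   1.15060756
  0.50493164] [-0.36255608 -0.73463773  0.37811623]
```

View pics/w2.png

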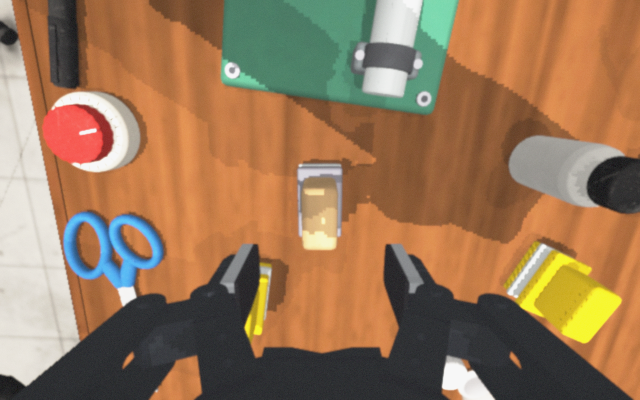

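Block sits square in view, centred at column 320 between the fingers. Going down and gripping.

Call:
play_rows --plan '[[[0,0,20],[0,0,0],70],[[-1,0,40],[0,0,0],70],[[-1,0,60],[0,0,0],70],[[-1,0,74],[0,0,0],70],[[-1,0,82],[0,0,0],70],[[-1,0,82],[0,0,0],70],[[-1,0,82],[0,0,0],40],[[-1,0,82],[0,0,0],10],[[-1,0,82],[0,0,0],10],[[-1,0,82],[0,0,0],10],[[-1,0,82],[0,0,0],10],[[-1,0,82],[0,0,0],10]]'

```text
time_s: 3.88
position: [0.5304, -0.3736, 0.0395]
tool_rot: [2.165, 2.275, 0.0]
ft_force: [1.5, -1.0, 1.7]
width: 0.268
```

```bash
python3 - <<'E'
from h import *
from plant import *
s=state();print(s['time_s'],s['position'],s['qpos'],s['ft_force'],s['width'])
take("wrist","w3")
E
```

```text
3.875 [ 0.53041716 -0.37355746  0.03954949] [ 0.74660756  0.50295809 -0.26155846  1.65136727  0.14808301  1.00600078
  0.48615073] [ 1.46188174 -0.95442668  1.68341739] 0.26758746566692
```

View pics/w3.png

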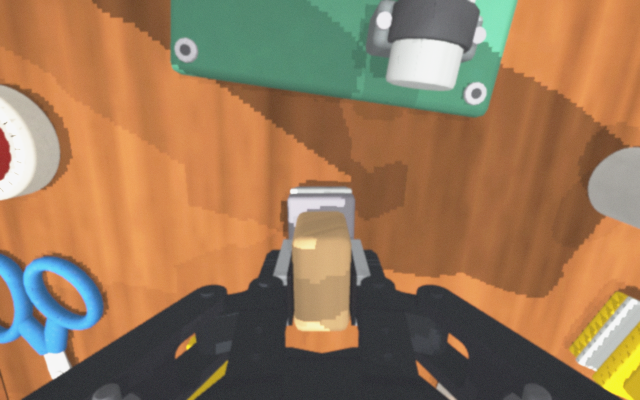

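```bash
python3 - <<'E'
from h import *
c=load("w3")
print(c['p'][183:240:2,322].tolist())
print(plane(c,[[322,y] for y in (212,222,236,329)],.07)*1000,plane(c,[[321,y] for y in (188,196)],.028)*1000)
E
```

```text
[[135, 89, 58], [134, 94, 68], [137, 133, 132], [203, 206, 203], [223, 226, 225], [157, 157, 158], [123, 120, 126], [173, 167, 176], [213, 205, 215], [224, 221, 228], [227, 224, 230], [212, 207, 214], [146, 142, 149], [146, 141, 148], [158, 139, 123], [160, 130, 95], [164, 133, 98], [164, 134, 97], [160, 131, 96], [157, 130, 96], [158, 130, 93], [162, 134, 99], [165, 136, 100], [165, 136, 98], [158, 130, 95], [161, 130, 95], [173, 143, 104], [183, 151, 110], [197, 161, 118]]
[[ 529.13848039 -339.42695272   70.        ]
 [ 529.33539341 -343.39253573   70.        ]
 [ 529.6174646  -349.07309842   70.        ]
 [ 531.70407575 -391.09484945   70.        ]] [[ 528.78343149 -341.1569511    28.        ]
 [ 528.98653392 -345.32236327   28.        ]]
```

Call:
play_rows --plan '[[[0,0,-20],[0,0,0],10],[[0,0,-45],[0,0,0],10],[[0,0,-80],[0,0,0],10],[[0,0,-120],[0,0,0],10],[[30,0,-160],[0,0,0],10],[[60,0,-160],[0,0,0],10],[[100,0,-160],[0,0,0],10],[[140,0,-160],[0,0,0],10],[[140,0,-160],[0,0,0],10],[[140,0,-160],[0,0,0],10],[[140,0,-160],[0,0,0],10]]'

```text
time_s: 5.3
position: [0.5228, -0.2348, 0.1995]
tool_rot: [-2.168, -2.274, 0.001]
ft_force: [0.2, -0.1, -2.2]
width: 0.27
```

```bash
python3 - <<'E'
from h import *
from plant import *
s=state();print(s['time_s'],s['position'],s['qpos'],s['ft_force'],s['width'],R.from_rotvec(s['tool_rot']).as_matrix().round(4))
take("wrist","w4")
E
```

```text
5.3 [ 0.52284412 -0.23478329  0.19946683] [ 0.64694616  0.22004211 -0.34923996  1.68469173  0.07906878  1.25088394
  0.32843041] [ 0.211145   -0.1192572  -2.20308219] 0.26997862729151373 [[-4.790e-02  9.989e-01 -3.000e-04]
 [ 9.989e-01  4.790e-02 -2.000e-04]
 [-2.000e-04 -3.000e-04 -1.000e+00]]
```

View pics/w4.png

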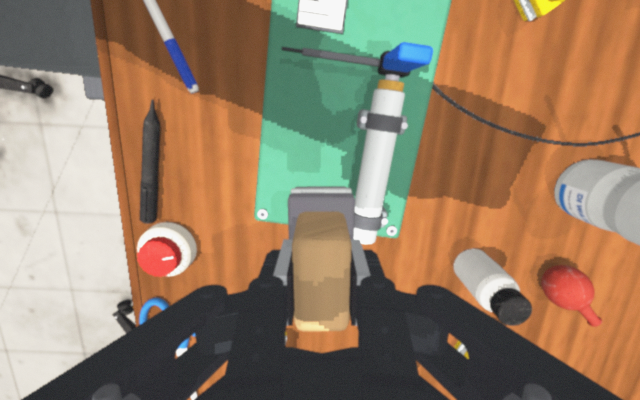

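Call:
play_rows --plan '[[[30,0,0],[0,0,2],10],[[60,0,0],[0,0,4],10],[[90,-1,0],[0,0,6],10],[[120,-1,0],[0,0,7.8],10],[[150,-1,0],[0,0,7.8],10],[[175,-2,0],[0,0,7.8],10],[[175,-2,0],[0,0,7.8],10],[[175,-2,0],[0,0,7.8],10],[[175,-2,0],[0,0,7.8],10]]'

```text
time_s: 6.48
position: [0.5125, -0.0601, 0.1992]
tool_rot: [-2.317, -2.121, 0.0]
ft_force: [-0.5, -0.0, -1.6]
width: 0.271
```

```bash
python3 - <<'E'
from h import *
from plant import *
s=state();print(s['time_s'],s['position'],s['qpos'],s['ft_force'],s['width'],R.from_rotvec(s['tool_rot']).as_matrix().round(4))
take("wrist","w5");take("side","s5")
crop("s5",265,140,425,285,5)
E
```

```text
6.475 [ 0.51252327 -0.06013517  0.19921993] [ 0.46547779  0.11227908 -0.46346801  1.8105756   0.05322904  1.23121786
 -0.10163309] [-0.48972821 -0.02410473 -1.6052361 ] 0.2712040563920746 [[ 8.830e-02  9.961e-01 -3.000e-04]
 [ 9.961e-01 -8.830e-02 -1.000e-04]
 [-1.000e-04 -3.000e-04 -1.000e+00]]
```

View pics/w5.png

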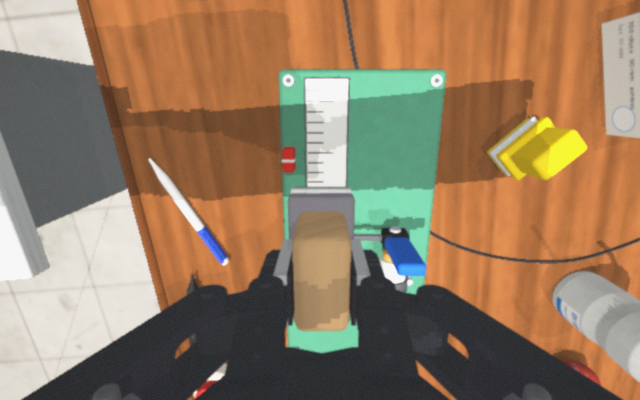

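View pics/s5_c.png

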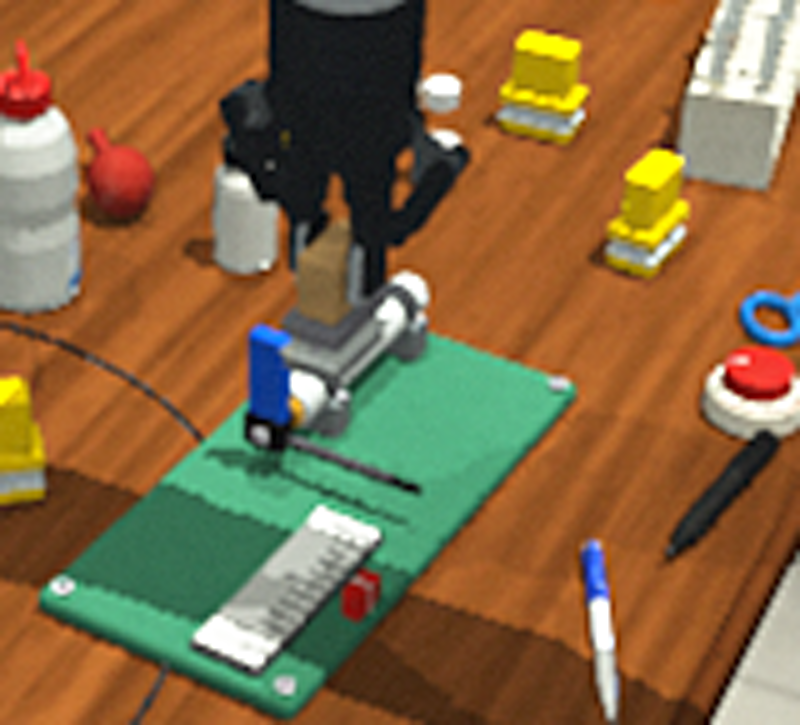

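Wrist view: strip columns 305–349, rows 78–187; red marker with line at about (288,159); base edge corners near (281,72) and (445,72).

```bash
python3 - <<'E'
from h import *
c=load("w5");h=hsv(c);g=c['p'].astype(int)
def edges(y,x0,x1):
    r=g[y,x0:x1,0];return r
# strip edges via saturation
L=[];Rr=[]
for y in list(range(82,98))+list(range(110,182)):
    sat=h[y,295:365,1];k=np.nonzero(sat<70)[0]
    a,b=k.min(),k.max()
    L.append([295+a-.5,y]);Rr.append([295+b+.5,y])
for E in (L,Rr):
    P=plane(c,E,.022)[:,:2]*1000;k=np.polyfit(P[:,1],P[:,0],1);res=P[:,0]-np.polyval(k,P[:,1]);ok=abs(res)<1.5;k=np.polyfit(P[ok,1],P[ok,0],1)
    print("yaw",-np.degrees(np.arctan(k[0])),"x at y=-20",np.polyval(k,-20),ok.sum())
print(g[70:84,327].tolist())
print(g[145:175,288].tolist())
print("top end",plane(c,[[327,77.5]],.022)*1000)
m=big((h[...,0]>65)&(h[...,0]<90)&(h[...,1]>90));ys,xs=np.nonzero(m);
k=(ys<180)&(ys>80)
print("base L/R edges:")
for f in (np.min,np.max):
    E=np.array([[f(xs[ys==y]),y] for y in range(85,170)]);P=plane(c,E,.014)[:,:2]*1000;kk=np.polyfit(P[:,1],P[:,0],1);print(-np.degrees(np.arctan(kk[0])),np.polyval(kk,-20))
E=np.array([[x,ys[xs==x].min()-.5] for x in range(360,430)]);P=plane(c,E,.014)[:,:2]*1000;kk=np.polyfit(P[:,0],P[:,1],1);print("outer edge",np.degrees(np.arctan(kk[0])),np.polyval(kk,580))
crop("w5",270,140,310,180,15)
E
```

```text
yaw -6.011512305446496 x at y=-20 498.0622727661655 31
yaw -4.9297272702031965 x at y=-20 542.4087407889111 88
[[107, 167, 133], [110, 188, 149], [118, 202, 162], [124, 214, 172], [130, 219, 179], [127, 217, 174], [124, 202, 164], [138, 172, 155], [200, 206, 202], [245, 245, 245], [247, 247, 247], [247, 247, 247], [247, 247, 247], [247, 247, 247]]
[[82, 125, 101], [108, 110, 89], [137, 67, 58], [156, 48, 43], [173, 50, 45], [183, 52, 47], [184, 50, 45], [187, 49, 47], [185, 50, 45], [185, 50, 44], [184, 49, 45], [185, 51, 47], [182, 49, 41], [184, 70, 66], [189, 126, 121], [199, 178, 174], [199, 178, 172], [193, 131, 127], [185, 74, 69], [182, 51, 45], [180, 49, 42], [182, 49, 41], [181, 49, 43], [182, 49, 46], [184, 52, 48], [176, 43, 38], [169, 54, 49], [142, 80, 68], [95, 111, 90], [75, 122, 98]]
top end [[526.29605083  36.15671281  22.        ]]
base L/R edges:
7.167380132516962 482.40187267626493
-5.226405158984512 634.889758173119
outer edge -5.43386320361937 38.88897603896982
```

View pics/w5_c.png

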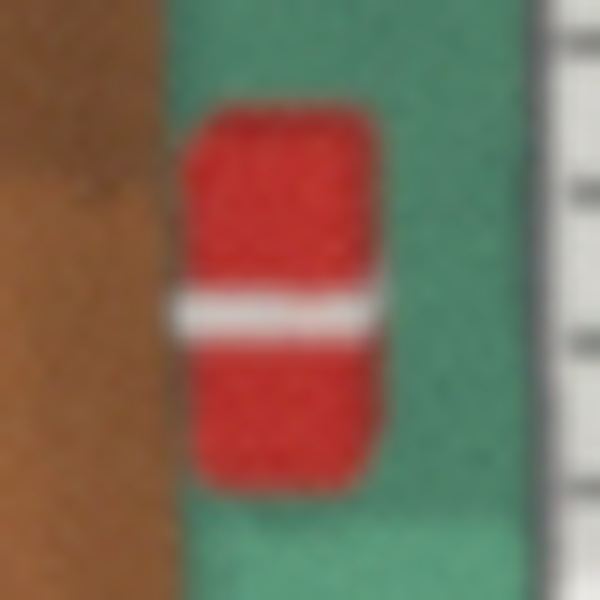

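```bash
python3 - <<'E'
from h import *
sc={'w1':[(255,85),(400,97)],'w2':[(232,70),(424,99)],'w3':[(186,49),(476,93)],'w4':[(262,214),(391,230)],'w5':[(288,80),(437,80)],'side0':[(265+560/5,140+383/5),(265+63/5,140+585/5),(265+285/5,140+685/5)]}
for n,u in sc.items():
    c=load(n);print(n,c['eye'].round(4),(plane(c,u,.015)*1000).round(1)[:,:2].tolist(), (dep(c,np.array(u).astype(int))*1000).round(1).tolist())
def tri(obs):
    A=np.zeros((3,3));b=np.zeros(3)
    for n,u in obs:
        c=load(n);r=ray(c,[u])[0];r/=np.linalg.norm(r);M=np.eye(3)-np.outer(r,r);A+=M;b+=M@c['eye']
    return np.linalg.solve(A,b)*1000
for j in (0,1): print(tri([(n,sc[n][j]) for n in ('w1','w2','w3','w4')]))
E
```

```text
w1 [ 0.5262 -0.2991  0.3433] [[461.0, -279.9], [603.3, -292.7]] [[461.2, -280.0, 15.9], [602.7, -292.8, 17.4]]
w2 [ 0.5271 -0.3001  0.2639] [[460.4, -279.0], [603.6, -292.2]] [[461.0, -279.2, 17.3], [603.1, -292.3, 16.5]]
w3 [ 0.5271 -0.3012  0.1817] [[460.6, -278.7], [603.9, -291.8]] [[461.5, -279.0, 17.2], [603.0, -291.9, 16.9]]
w4 [ 0.5198 -0.1624  0.3417] [[460.0, -279.7], [602.6, -291.6]] [[460.2, -279.3, 16.2], [602.0, -290.6, 17.6]]
w5 [0.5192 0.012  0.3414] [[488.7, 37.8], [632.2, 25.0]] [[488.8, 37.7, 16.1], [631.5, 24.9, 17.0]]
side0 [0.0893 0.8772 0.8882] [[457.8, -275.7], [629.7, 27.7], [487.5, 41.3]] [[458.6, -277.6, 15.8], [632.3, 26.5, 13.0], [488.0, 40.2, 13.8]]
[ 460.76629163 -279.29079188   15.99597793]
[ 603.40528162 -292.1444432    14.74973366]
```

```bash
cat >> h.py <<'E'
GO=np.array([580.6,-135.2]);_a=np.radians(-5.14);GM=np.array([[np.cos(_a),np.sin(_a)],[-np.sin(_a),np.cos(_a)]])
def gauge(P): return (np.atleast_2d(P)[:,:2]*1000-GO)@GM.T
E
python3 - <<'E'
from h import *
c=load("w5")
print("mark",gauge(plane(c,[[283,160.5],[288,160.5],[294,160.5]],.032)))
print("marker ends",gauge(plane(c,[[288,147],[288,172.5]],.032)))
c=load("w4")
print(c['p'][44:62,290].tolist())
print("pointer tip w4",gauge(plane(c,[[283,49],[300,50.5],[350,58]],.038)))
E
```

```text
mark [[-112.42361923   88.49136263]
 [-107.50496566   88.49621008]
 [-101.60286752   88.50202675]]
marker ends [[-107.12090633  101.71001035]
 [-107.85427359   76.47805349]]
[[76, 123, 100], [75, 121, 99], [77, 121, 101], [71, 107, 91], [62, 75, 70], [54, 56, 57], [52, 62, 57], [56, 86, 70], [73, 118, 96], [75, 126, 101], [78, 127, 105], [73, 123, 101], [76, 125, 104], [79, 128, 105], [73, 121, 96], [70, 116, 91], [63, 110, 87], [69, 112, 93]]
pointer tip w4 [[-98.32433805   9.2524358 ]
 [-83.40680471  10.08918693]
 [-38.9238514   10.08401628]]
```

Call:
play_rows --plan '[[[-6,2,20],[0,0,0],10],[[-12.5,4.5,45],[0,0,0],10],[[-12.5,4.5,75],[0,0,0],10],[[-12.5,4.5,105],[0,0,0],10],[[-12.5,4.5,122],[0,0,0],10],[[-12.5,4.5,128],[0,0,0],10],[[-12.5,4.5,132],[0,0,0],10],[[-12.5,4.5,132],[0,0,0],10],[[-12.5,4.5,132],[0,0,0],10]]'

```text
time_s: 7.7
position: [0.5164, -0.0718, 0.068]
tool_rot: [2.315, 2.123, 0.001]
ft_force: [0.3, 0.2, -1.3]
width: 0.27
```

```bash
python3 - <<'E'
from h import *
from plant import *
s=state();print(s['time_s'],s['position'],gauge(s['position']),s['ft_force'],s['width'])
take("side","s6");crop("s6",265,140,425,285,5);take("wrist","w6")
E
```

```text
7.7 [ 0.51639959 -0.0717765   0.06803918] [[-69.62433087  57.41677076]] [ 0.33636442  0.19701807 -1.34356123] 0.2696097723184686
```

View pics/s6_c.png

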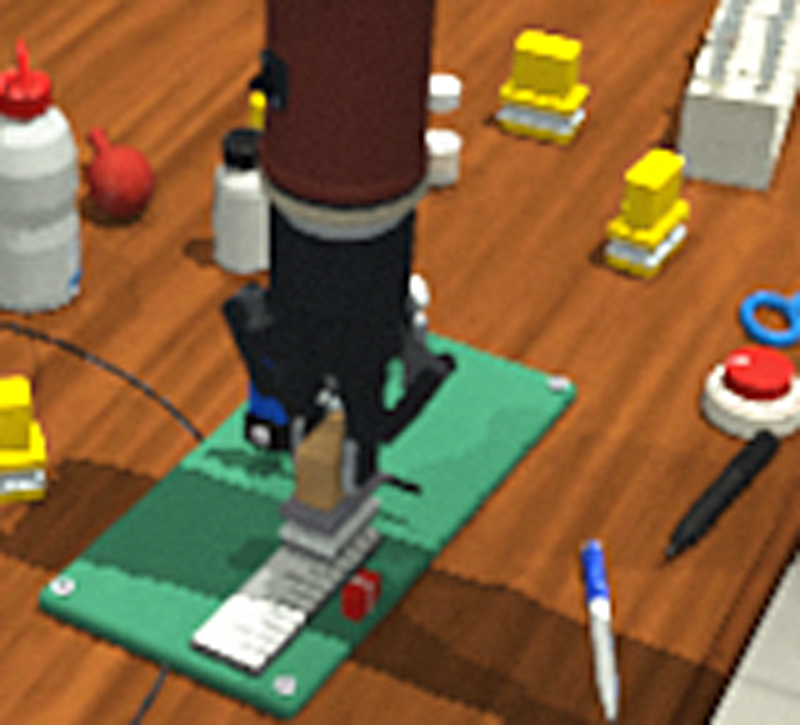

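View pics/w6.png

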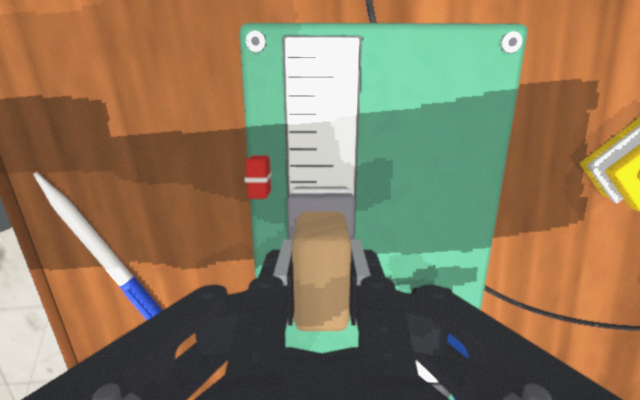

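Call:
play_rows --plan '[[[-1,-0.4,3],[0,0,0],10],[[-1,-0.4,5],[0,0,0],10],[[-1,-0.4,6.5],[0,0,0],10],[[-1,-0.4,8],[0,0,0],10],[[-1,-0.4,9],[0,0,0],10],[[-1,-0.4,10],[0,0,0],10],[[-1,-0.4,10],[0,0,0],10],[[-1,-0.4,10],[0,0,0],10]]'

```text
time_s: 8.8
position: [0.5154, -0.0727, 0.0574]
tool_rot: [2.315, 2.123, -0.0]
ft_force: [-2.8, -1.3, 4.7]
width: 0.269
```

Call:
play_rows --plan '[[[3,0,0],[0,0,0],10],[[8,0,0],[0,0,0],10],[[13,0,0],[0,0,0],10],[[18,0,0],[0,0,0],10],[[23,0,0],[0,0,0],10],[[28,0,0],[0,0,0],10],[[33,0,0],[0,0,0],10],[[38,0,0],[0,0,0],10],[[43,0,0],[0,0,0],10],[[48,0,0],[0,0,0],10],[[53,0,0],[0,0,0],10],[[58,0,0],[0,0,0],10],[[63,0,0],[0,0,0],10],[[68,0,0],[0,0,0],10],[[73,0,0],[0,0,0],10],[[78,0,0],[0,0,0],10],[[83,0,0],[0,0,0],10],[[85.5,0,0],[0,0,0],10],[[85.5,0,0],[0,0,0],10]]'

```text
time_s: 11.18
position: [0.5229, 0.0131, 0.0574]
tool_rot: [-2.315, -2.124, -0.001]
ft_force: [-0.9, -0.4, 5.1]
width: 0.265
```

```bash
python3 - <<'E'
from h import *
from plant import *
s=state();print(s['time_s'],s['position'],gauge(s['position']),s['ft_force'],s['width'],s['qpos'])
take("side","s7");crop("s7",265,140,425,285,5)
E
```

```text
11.175 [0.52288503 0.01311395 0.05736005] [[-70.77027971 142.54687871]] [-0.87426934 -0.42608791  5.06892504] 0.2650735130489234 [ 0.32411835  0.28458729 -0.48982152  1.94218944  0.1620894   0.95280815
 -0.32940124]
```

View pics/s7_c.png

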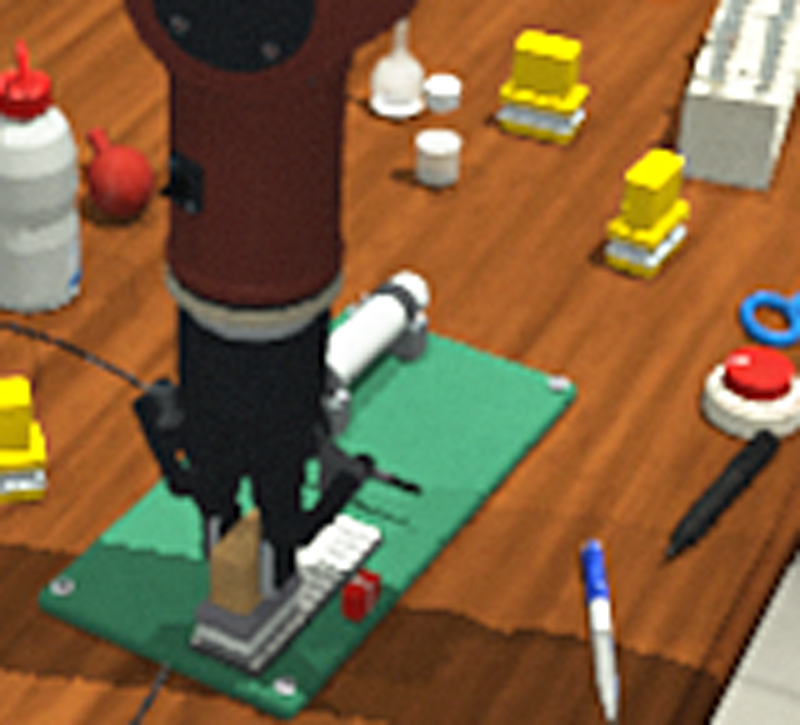

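Call:
play_rows --plan '[[[0,0,-8],[0,0,0],10],[[0,0,-30],[0,0,0],10],[[0,0,-65],[0,0,0],10],[[0,0,-105],[0,0,0],10],[[-15,2,-140],[0,0,0],10],[[-45,5,-140],[0,0,0],10],[[-85,9,-140],[0,0,0],10],[[-130,14,-140],[0,0,0],10],[[-175,19,-140],[0,0,0],10],[[-220,24,-140],[0,0,0],10],[[-265,29,-140],[0,0,0],10],[[-310,34,-140],[0,0,0],10],[[-350,38,-140],[0,0,0],10],[[-384,42,-120],[0,0,0],10],[[-384,42,-90],[0,0,0],10],[[-384,42,-60],[0,0,0],10],[[-384,42,-30],[0,0,0],10],[[-384,42,-10],[0,0,0],10],[[-384,42,-2],[0,0,0],10],[[-384,42,-2],[0,0,0],10]]'

```text
time_s: 13.72
position: [0.5315, -0.3736, 0.0593]
tool_rot: [-2.315, -2.123, -0.0]
ft_force: [-0.3, 1.0, -1.7]
width: 0.273
```

```bash
python3 - <<'E'
from h import *
from plant import *
s=state();print(s['time_s'],s['position'],s['ft_force'],s['width'],s['qpos'])
take("wrist","w8")
E
```

```text
13.725 [ 0.53148045 -0.37356323  0.059348  ] [-0.27516393  1.03313788 -1.72718555] 0.2734270292859242 [ 0.72792339  0.48079735 -0.23828039  1.63572863  0.12661745  1.04066058
  0.36495941]
```

View pics/w8.png

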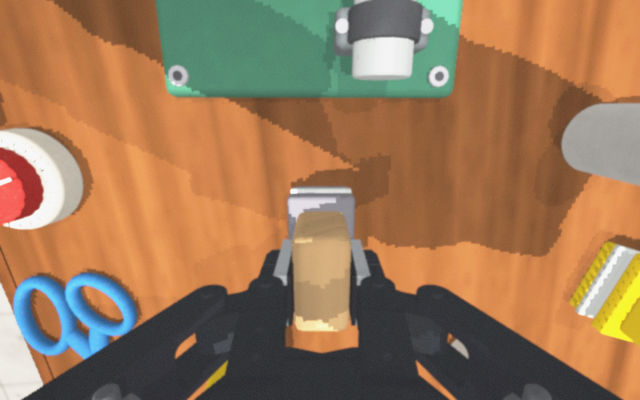

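Nothing below the block but bare bench. Lowering, releasing and rising.

Call:
play_rows --plan '[[[0,0,10],[0,0,0],10],[[0,0,16],[0,0,0],10],[[0,0,19],[0,0,0],10],[[0,0,19.3],[0,0,0],10],[[0,0,19.3],[0,0,0],10],[[0,0,19.3],[0,0,0],40],[[0,0,19.3],[0,0,0],60],[[0,0,19.3],[0,0,0],60],[[0,0,19.3],[0,0,0],60],[[0,0,5],[0,0,0],60],[[0,0,-20],[0,0,0],60],[[0,0,-50],[0,0,0],60],[[0,0,-90],[0,0,0],60],[[0,0,-140],[0,0,0],60],[[0,0,-140],[0,0,0],60],[[0,0,-140],[0,0,0],60]]'

```text
time_s: 15.78
position: [0.5314, -0.3736, 0.1998]
tool_rot: [2.315, 2.123, 0.0]
ft_force: [-0.6, 0.4, -0.4]
width: 0.603
```

```bash
python3 - <<'E'
from h import *
from plant import *
s=state();print(s['time_s'],s['position'],s['ft_force'],s['width'],s['qpos'])
take("wrist","w9");take("side","s9")
crop("s9",265,140,425,285,5)
print(R.from_rotvec(s['tool_rot']).as_matrix().round(4))
E
```

```text
15.775 [ 0.53140472 -0.37361027  0.19980126] [-0.59977313  0.35494494 -0.36796392] 0.6027545887897121 [ 0.73551525  0.36305292 -0.24828553  1.49663198  0.09099554  1.29265848
  0.39128482]
[[ 8.640e-02  9.963e-01  4.000e-04]
 [ 9.963e-01 -8.640e-02 -4.000e-04]
 [-3.000e-04  5.000e-04 -1.000e+00]]
```

View pics/w9.png

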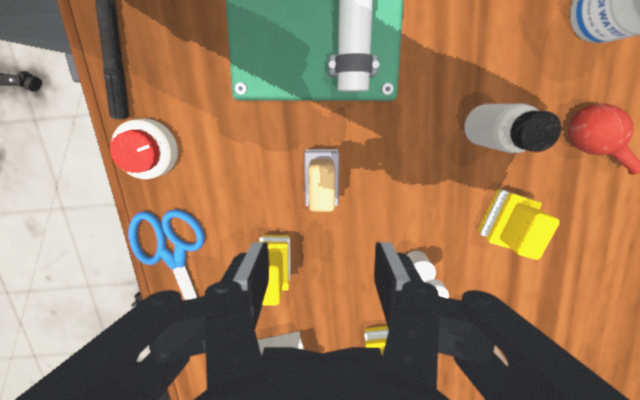

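View pics/s9_c.png

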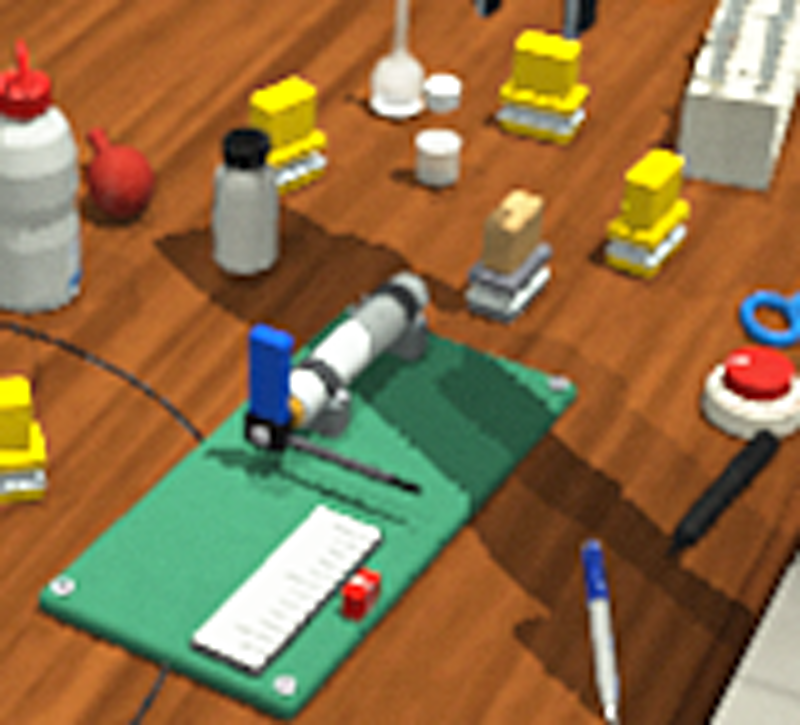

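Block stands upright near its old spot, gauge undisturbed. Now above the grip with the jaws turned along the pull.

Call:
play_rows --plan '[[[28,3,0],[0,0,-9],60],[[56,6,0],[0,0,-18],60],[[84,9,0],[0,0,-27],60],[[112,13,0],[0,0,-36],60],[[140,16,0],[0,0,-45],60],[[168,19,0],[0,0,-54],60],[[196,22,0],[0,0,-63],60],[[224,25,0],[0,0,-72],60],[[252,28.5,0],[0,0,-81],60],[[252,28.5,0],[0,0,-89.8],60],[[252,28.5,0],[0,0,-89.8],60],[[252,28.5,0],[0,0,-89.8],60],[[252,28.5,0],[0,0,-89.8],60]]'

```text
time_s: 17.5
position: [0.5814, -0.1255, 0.1991]
tool_rot: [-0.146, -3.138, -0.0]
ft_force: [-0.0, -0.7, -0.4]
width: 0.6
```

```bash
python3 - <<'E'
from h import *
from plant import *
s=state();print(s['time_s'],s['position'],gauge(s['position']),s['ft_force'],s['width'],s['qpos'])
take("wrist","w10")
print(R.from_rotvec(s['tool_rot']).as_matrix().round(4))
E
```

```text
17.5 [ 0.58143093 -0.12553001  0.19908158] [[-0.038745    9.70554733]] [-0.03151969 -0.65851123 -0.35131226] 0.5999665294645691 [ 0.63019504  0.29831908 -0.59569802  1.62235077  0.1732467   1.27471235
  1.48223191]
[[-9.957e-01  9.260e-02 -5.000e-04]
 [ 9.260e-02  9.957e-01  1.000e-04]
 [ 5.000e-04  0.000e+00 -1.000e+00]]
```

View pics/w10.png

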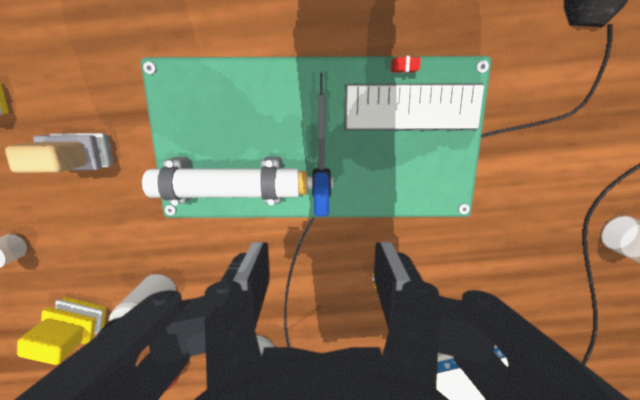

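```bash
python3 - <<'E'
from h import *
c=load("w10");g=c['p'].astype(int)
print(g[64,396:422].tolist());print(g[80,312:332].tolist())
print(gauge(plane(c,[[408,64],[407,62]],.032)),gauge(plane(c,[[321,75],[321,85]],.038)),gauge(plane(c,[[321,205],[321,175]],.108)))
E
```

```text
[[159, 44, 36], [170, 46, 43], [201, 53, 48], [234, 59, 55], [240, 63, 58], [239, 61, 55], [240, 66, 59], [239, 64, 57], [238, 73, 66], [238, 116, 109], [242, 206, 199], [245, 242, 240], [245, 239, 236], [242, 170, 164], [238, 82, 78], [238, 61, 55], [238, 62, 52], [237, 61, 54], [238, 64, 56], [238, 62, 54], [238, 62, 56], [238, 60, 53], [235, 64, 54], [218, 84, 72], [154, 126, 102], [110, 162, 131]]
[[70, 119, 94], [73, 119, 96], [70, 119, 96], [74, 125, 97], [81, 132, 108], [79, 133, 106], [78, 132, 106], [75, 119, 97], [65, 82, 74], [60, 69, 66], [69, 98, 86], [78, 125, 103], [76, 125, 100], [73, 118, 95], [70, 116, 94], [74, 126, 102], [79, 130, 106], [80, 134, 109], [77, 133, 105], [79, 136, 108]]
[[-107.24284524   88.91491792]
 [-108.92090501   87.88879332]] [[-97.69962565  10.17498274]
 [-89.25542882  10.14217938]] [[  2.18794857   9.86280649]
 [-21.4399352    9.95459425]]
```

Call:
play_rows --plan '[[[0,0.4,20],[0,0,0],60],[[0,0.4,45],[0,0,0],60],[[0,0.4,70],[0,0,0],60],[[0,0.4,95],[0,0,0],60],[[0,0.4,112],[0,0,0],60],[[0,0.4,122],[0,0,0],60],[[0,0.4,127],[0,0,0],60],[[0,0.4,127],[0,0,0],60],[[0,0.4,127],[0,0,0],40],[[0,0.4,127],[0,0,0],20],[[0,0.4,127],[0,0,0],0],[[0,0.4,127],[0,0,0],0],[[0,0.4,127],[0,0,0],0],[[0,0.4,127],[0,0,0],0]]'

```text
time_s: 19.3
position: [0.5819, -0.1258, 0.0729]
tool_rot: [0.143, 3.138, -0.002]
ft_force: [-1.5, -4.7, 5.4]
width: 0.136
```

```bash
python3 - <<'E'
from h import *
from plant import *
s=state();print(s['time_s'],s['position'],gauge(s['position']),s['ft_force'],s['width'],s['qpos'])
take("wrist","w11")
E
```

```text
19.3 [ 0.58189181 -0.12581594  0.0729174 ] [[0.44590407 9.46206063]] [-1.50232351 -4.68454347  5.359395  ] 0.1364315958815276 [ 0.60017091  0.41597232 -0.56771722  1.75354545  0.25537801  1.04520257
  1.42186248]
```

View pics/w11.png

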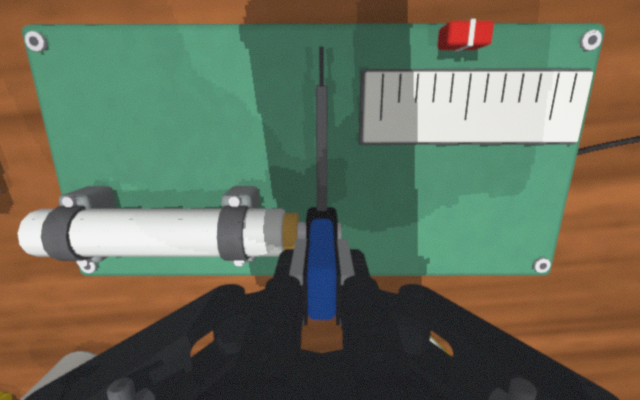

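Call:
play_rows --plan '[[[0,2,0],[0,0,0],0],[[0,5,0],[0,0,0],0],[[0,9,0],[0,0,0],0],[[0,13,0],[0,0,0],0],[[0,17,0],[0,0,0],0],[[0,21,0],[0,0,0],0],[[0,25,0],[0,0,0],0],[[0,29,0],[0,0,0],0],[[0,33,0],[0,0,0],0],[[0,37,0],[0,0,0],0],[[0,41,0],[0,0,0],0],[[0,45,0],[0,0,0],0],[[0,49,0],[0,0,0],0],[[0,53,0],[0,0,0],0],[[0,57,0],[0,0,0],0],[[0,61,0],[0,0,0],0],[[0,65,0],[0,0,0],0],[[0,68,0],[0,0,0],0],[[0,70,0],[0,0,0],0],[[0,70,0],[0,0,0],0]]'

```text
time_s: 21.85
position: [0.588, -0.0573, 0.0729]
tool_rot: [0.144, 3.138, -0.004]
ft_force: [-3.1, -8.5, 7.0]
width: 0.133
```

```bash
python3 - <<'E'
from h import *
from plant import *
s=state();print(s['time_s'],s['position'],gauge(s['position']),s['ft_force'],s['width'])
take("wrist","w12");crop("w12",290,0,430,100,5)
E
```

```text
21.85 [ 0.58803026 -0.05731727  0.07293197] [[ 0.42289066 78.23521541]] [-3.13495212 -8.45191113  7.00230854] 0.13325576183698368
```

View pics/w12.png

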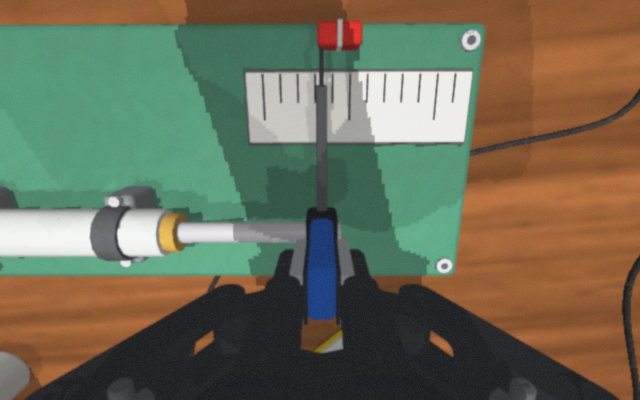

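View pics/w12_c.png

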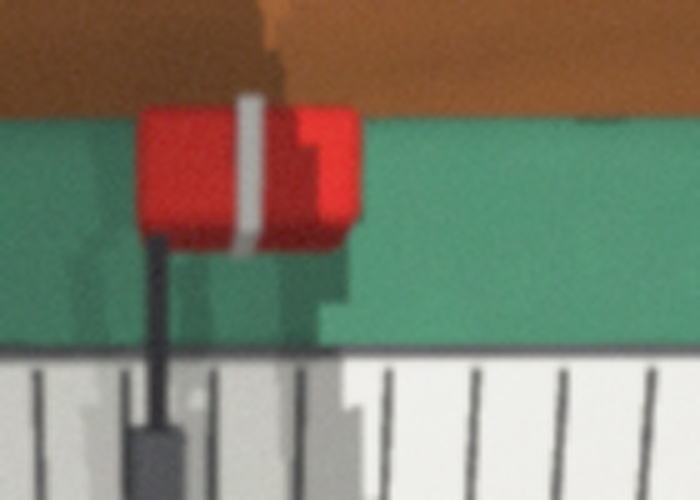

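```bash
cat > mk.py <<'E'
from h import *
import sys
def measure(name):
    c=load(name);g=c['p'].astype(float);h=hsv(c)
    red=((h[...,0]<6)|(h[...,0]>174))&(h[...,1]>150);red[:, :200]=0;red[100:]=0
    m=cv2.morphologyEx(red.astype(np.uint8),cv2.MORPH_CLOSE,np.ones((1,9),np.uint8))>0
    m=big(m);ys,xs=np.nonzero(m);x0,x1,y0,y1=xs.min(),xs.max(),ys.min(),ys.max();print("marker box",x0,x1,y0,y1)
    ml=[]
    for y in range(y0+3,y1-6):
        seg=g[y,x0+5:x1-4,1];w=np.clip(seg-seg.min()-40,0,None);ml.append([x0+5+(w*np.arange(len(w))).sum()/w.sum(),y])
    G=gauge(plane(c,ml,.032));print("mark",G[:, 1].round(2),np.median(G[:,1]))
    pl=[]
    for y in range(y1+3,y1+18):
        seg=255-g[y,312:332].mean(1);w=np.clip(seg-np.median(seg)-25,0,None)
        if w.sum()>0: pl.append([312+(w*np.arange(20)).sum()/w.sum(),y])
    Q=gauge(plane(c,pl,.038));print("pointer",Q[:,0].round(0),Q[:,1].round(2),np.median(Q[:,1]))
    print("diff",np.median(G[:,1])-np.median(Q[:,1]))
measure(sys.argv[1])
E
python3 mk.py w12
```

```text
marker box 318 361 21 49
mark [88.27 88.29 88.29 88.29 88.29 88.29 88.28 88.3  88.3  88.3  88.3  88.32
 88.33 88.31 88.29 88.3  88.27 88.3  88.32] 88.29509498339077
pointer [-97. -97. -96. -96. -96. -95. -95. -94. -94. -93. -93. -92. -92. -91.
 -91.] [78.62 78.84 78.68 78.21 78.53 78.75 78.67 78.59 78.71 78.69 78.76 78.45
 78.78 78.31 78.52] 78.66800231204839
diff 9.627092671342382
```

Call:
play_rows --plan '[[[0,1.5,0],[0,0,0],0],[[0,3.5,0],[0,0,0],0],[[0,5.5,0],[0,0,0],0],[[0,7,0],[0,0,0],0],[[0,8,0],[0,0,0],0],[[0,8.5,0],[0,0,0],0],[[0,8.5,0],[0,0,0],0],[[0,8.5,0],[0,0,0],0]]'

```text
time_s: 22.9
position: [0.5887, -0.0493, 0.0729]
tool_rot: [0.145, 3.138, -0.005]
ft_force: [-2.9, -8.8, 8.1]
width: 0.131
```

```bash
python3 - <<'E'
from h import *
from plant import *
s=state();print(s['time_s'],s['position'],gauge(s['position']),s['ft_force'],s['width'])
take("wrist","w13");crop("w13",270,0,390,100,6);take("side","s13")
E
python3 mk.py w13
```

```text
22.9 [ 0.5887404  -0.04927216  0.07290918] [[ 0.40941794 86.31159933]] [-2.88388839 -8.75677132  8.13237537] 0.13052592571574181
marker box 302 346 21 49
mark [88.3  88.29 88.28 88.3  88.29 88.29 88.29 88.3  88.29 88.27 88.3  88.3
 88.29 88.28 88.29 88.29 88.28 88.27 88.28] 88.2896470935625
pointer [-97. -97. -97. -96. -96. -95. -95. -94. -94. -93. -93. -92. -92. -91.
 -91.] [86.67 86.57 86.69 86.54 86.62 86.53 86.53 86.49 86.96 86.97 86.65 86.71
 86.82 86.84 86.58] 86.65218293807837
diff 1.6374641554841247
```

View pics/w13_c.png

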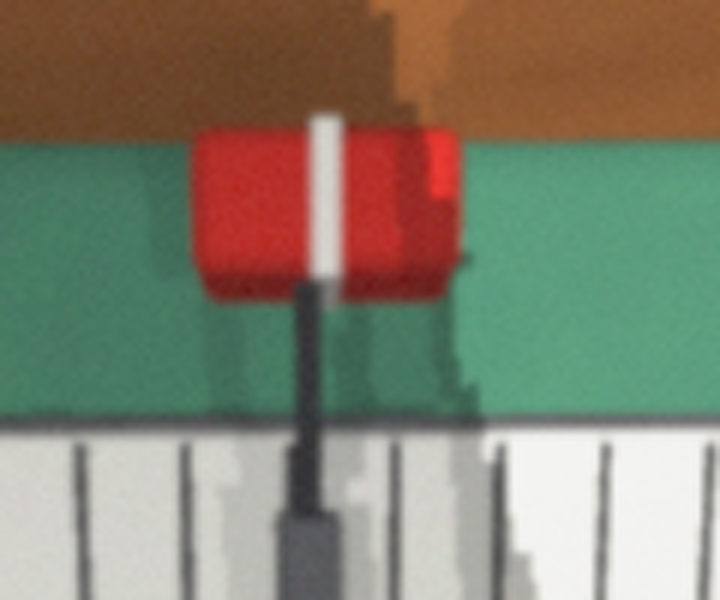

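Call:
play_rows --plan '[[[0,0.6,0],[0,0,0],0],[[0,1.1,0],[0,0,0],0],[[0,1.5,0],[0,0,0],0],[[0,1.5,0],[0,0,0],0],[[0,1.5,0],[0,0,0],0],[[0,1.5,0],[0,0,0],0],[[0,1.5,0],[0,0,0],0],[[0,1.5,0],[0,0,0],0]]'

```text
time_s: 24.0
position: [0.5889, -0.0478, 0.0729]
tool_rot: [0.145, 3.138, -0.005]
ft_force: [-3.2, -9.3, 8.0]
width: 0.129
```

```bash
python3 - <<'E'
from h import *
from plant import *
s=state();print(s['time_s'],s['position'],gauge(s['position']),s['ft_force'],s['width'])
take("wrist","w14");crop("w14",270,0,390,100,6);take("side","s14")
E
python3 mk.py w14
```

```text
24.0 [ 0.58888034 -0.04778909  0.0729359 ] [[ 0.41592941 87.80124246]] [-3.23184633 -9.30246234  7.96147023] 0.12866362060873632
marker box 299 343 21 49
mark [88.38 88.37 88.38 88.38 88.37 88.38 88.38 88.38 88.37 88.37 88.37 88.37
 88.37 88.37 88.38 88.37 88.36 88.34 88.38] 88.3734082476072
pointer [-97. -97. -97. -96. -96. -95. -95. -94. -94. -93. -93. -92. -92. -91.
 -91.] [87.99 88.13 88.11 88.05 88.12 88.29 88.43 87.98 88.21 88.16 88.01 88.08
 88.17 88.1  88.2 ] 88.12358469613592
diff 0.24982355147128033
```

View pics/w14_c.png

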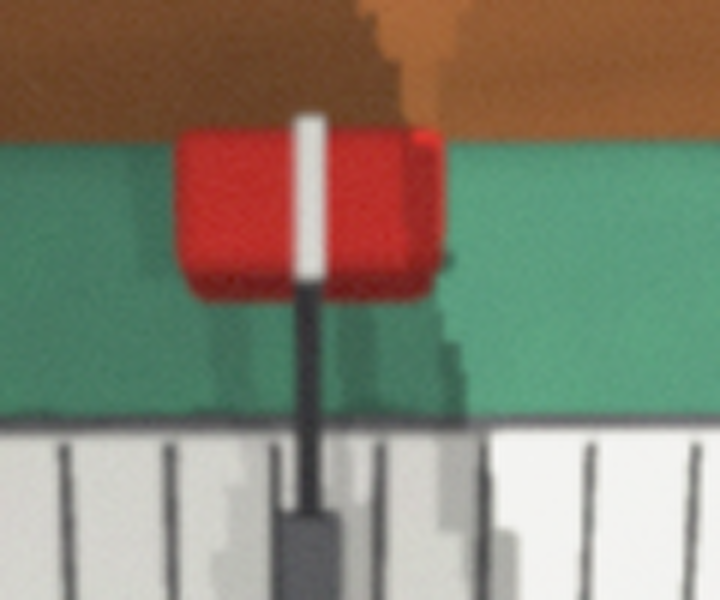

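View pics/s14.png

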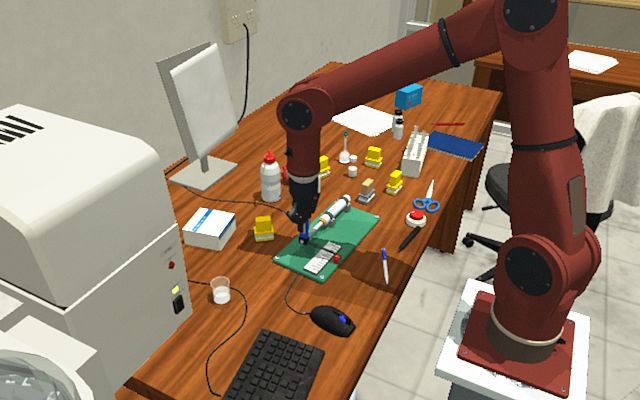

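The pointer sits on the white line, 0.25 mm short by measurement. The block is upright and the grip is still held, so I'm handing in.

```bash
python3 - <<'E'
from plant import *
s=state();print(s['time_s'],s['position'],s['width'],close_job())
E
```

```text
the job is handed in; nothing more can be done
24.1 [ 0.58885707 -0.04779631  0.07292634] 0.13280596973586709 None
```

The job is done and was handed in at 24.1 s. The rod is pulled out about 78 mm, with the pointer on the marker's white line and the gripper still holding the blue grip.

- **Wipe:** I made one steady stroke along the full length of the strip, with the block's length along it. The force readings at each end of the stroke give about 6 to 7 N of pressing.
- **Block:** I set it back upright on the bench, off the gauge, close to where it first stood. Pictures taken after release showed it standing.
- **Rod:** I pulled it out in steps and never ran past the mark. The last wrist picture put the pointer about 0.25 mm short of the white line (88.1 against 88.4 mm in the gauge's frame). The grip force and pose were steady.
- **Other things on the bench:** I did not touch the beaker, the bottle, the vial or the yellow look-alikes.

**Disagreement:** My first position for the gauge, from the side camera, was about 12 mm off in y. I used the wrist camera for all positions instead, because its views from several poses agreed to within about 1 to 2 mm. They also agreed with the gauge's stated dimensions.

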